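Take the depth of a slanting blind bore with a depth gauge

ROBOT

A 6-joint arm with a two-finger parallel gripper is mounted at the origin on a cart in front of the work surface, level with it; the furniture and walls round the work are solid. World frame = base frame: x ahead of the robot, y to its left, z up, the work surface at z = 0. Lengths are in m, angles in rad, forces in N, time in s.
With the tool pointing down it reaches from about 0.3 to 0.775 m from the base axis. Payload 14.6 kg.
Tool frame: the origin (TCP) lies at the very end of the fingers, on their centre line; the grasp point (between the pads) lies 19 mm behind it; z points along the fingers, y is the line along which they close (so a half turn about z gives the same grasp; the last joint's range is limited). The gripper opens to 94 mm and grips with 3 to 60 N. Pads are 16 mm wide; open, the fingers measure 119 mm over their backs; the gripper's body (75 mm by 177 mm) begins 78 mm behind the grasp point.
Start: joints at [-1.353, 0.3, 1.521, -0, 1.321, -0.067], TCP at [0.155, -0.528, 0.205] pointing down, gripper open.
Joint ranges: [-3.03, 3.03], [-0.79, 2.21], [0.23, 2.52], [-1.04, 4.18], [0, 3.07], [-2.55, 2.55]. Speed limits (rad/s): [2.22, 2.22, 2.57, 3.14, 3.14, 3.14].

INTERFACE

Orientations are given as [roll, pitch, yaw] about the fixed x, y, z axes, in that order (R = Rz(yaw) Ry(pitch) Rx(roll)).
In Python, from station import ctrl gives the robot as it stands.
- The arm moves only by the tool move_arm, never from a script. Its argument "increments" is a list of rows, each a list of 7 numbers: the opening, from 0 (shut) to 1 (fully open), then the shift along the tool's x, y, z in units of 50 mm (1.0 is 50 mm), then the turn, a rotation vector about the tool's x, y, z in rad. In form: [[claw, tx, ty, tz, rx, ry, rz], ...]. A call has 1 to 20 rows; each row shifts and turns the commanded pose from where the row before left it, along the tool's axes as they then stand; what a row does not reach is not made up. A row lasts 1/10 s, in which the tool goes at most 50 mm and 8.59 degrees, less where a joint would pass 70% of its speed; a pose out of reach is approached as far as the arm can. A call is refused whole if a number of a shift passes 1 or a number of a turn 0.15, either way. A call with a gripper value outside its range is refused whole. The fingers move at their own pace and stop on an object; "force" is the grip in N (left out, the last holds). Time passes only in rows, so rows that do not move let the fingers close. It gives the time, the measured TCP pose, the force, the opening and the grip force at its end, in the units of the state.
- ctrl.get_obs(): the state, without advancing time (a new reading comes with each control period).
- ctrl.camera(name): name is "side" or "top" or "wrist"; returns a dict with "color" (400x640x3 uint8, blue, green, red), "K" (3x3 intrinsics, pixels), "distortion" ([k1, k2, p1, p2, k3] as OpenCV has them; the pictures are not rectified), "pose" (4x4, takes a point from camera to world coordinates); the wrist camera has in their place "tool_from_camera" (4x4, takes a point from camera to tool coordinates, whose origin is the TCP and whose axes are the flange's). Camera axes: x right, y down, z forward; pixel columns grow to the right and rows downward; lengths in m; the calibration is good to about 2 mm. A picture is of the moment at which its call begins: read the wrist's pose just before it. There is no depth.
- ctrl.hand_in(): hands the job in; it is judged then, once.
Trained networks look in a picture, given as the dict that the camera call returned (one of the last four; its "shot" number tells which), for a name from the list of things; names that differ only in an ending like _2 or _b are one class to them, and where a whole thing is asked for, a point or a joint stands for the part that bears it (a point fixed in the world has none). Each returns a list of dicts, best first, with "conf" (0 to 1); they miss things now and then, are a little off and sometimes report something else, mostly with a low value. They report only what shows in the picture. A call takes as long as a camera call.
- ctrl.cut_out(name, picture): "mask" (400x640 bool, what is visible of it) and "centre" ([row, column] in pixels, amid what is visible of it).
The state is a dict: "time_s": time; "qpos": joint angles; "joint_vel": joint speeds; "tau": joint torques, N m; "ee_pos": TCP position; "eef_rot": TCP orientation; "force": force on the tool from outside, world axes, zero at the start; "moment": the same for the moment, N m; "grip_width": finger opening in m; "grip_force": force on a finger pad.
Only numpy, scipy, OpenCV 4.12 (cv2) and the standard library are available. Lean on these libraries where they do the work, as an engineer would, in place of code of your own. Each camera call takes 0.05 s, during which the arm holds its last target. There are 200 camera calls.

TASK

Take the depth gauge by its orange grip from the grey fork, lower its rod squarely into the slanting hole of the aluminium block until it bottoms, then without forcing slide the stop down until its foot sits flush on the block's face, and hold it so for a second. Draw the gauge out and hang it back upright on the fork, foot flat across both tines, with the stop still where the hole set it. Leave the tape, the paint jar and the cork block where they are.

Things in the scene. Friction and masses are not known exactly. Their poses are not given: they have to be found in the camera images.
- gauge: Depth gauge: the stop, sliding on the rod; loose, 0.19 kg in all. Origin: centre of the foot's underside; z along the rod (up as it hangs). Steel foot 30 (x) x 60 (y) x 8 mm; on it the orange grip, 24 (x) x 20 mm (y), 8 to 44 mm above the origin: pinch it across y. The rod runs through the centre and its top ends 48 mm (start) to 76 mm above the origin.
- rod (a joint): Gauge rod (dark steel, 8 mm thick, 106 mm long, small tip chamfer) in the stop, held anywhere by about 8 N friction. Value in m, 0 to 0.040: the tip stands (58 mm - value) below the foot's underside; grows as the rod is pushed up through the stop. Starts at 0 to 0.006, so the rod is longer below the foot than any hole is deep.
- rod_tip (a point): Lower end of the gauge's rod, on its axis; axes as the gauge's.
- bore_mouth (a point): Centre of the hole's mouth in the flat upper face (64 mm along y, 50 along x) of the fixed block, 83 mm above the bench. z: the bore's axis, out of the hole, leaning 25 deg from vertical to the block's front (roughly to the robot); y is level. Blind bore 14 mm across, 1.5 mm chamfer, 30 to 44 mm deep (varies). Dark cheeks beside the block stay below the face; base 100 x 100 mm.
- bore_bottom (a point): Centre of the bore's flat bottom (a brass plug that does not yield), on the bore axis; axes as bore_mouth.
- rest_top (a point): Fixed grey fork; the gauge hangs with its foot across two level tines, rod down in the slot. This point: level with the tines' tops (88 mm above the bench), mid-slot, where the gauge belongs; z up. Slot along x, 24 mm wide in y, from 32 mm in front (-x, open end) to 32 mm behind this point; tines 68 mm over all in y. The gauge's y lies along this y (either way). Base 90 x 90 mm.
- tape: Bystander: roll of masking tape, 80 mm across, 19 mm high, loose; origin at the centre of its underside.
- paint_jar: Bystander: small paint jar with a black cap, green paint, 26 mm across, 34 mm high, loose; origin at the centre of its underside.
- cork_block: Bystander: brown cork sanding block, 34 x 62 x 18 mm, loose; origin at the centre of its underside.
- bore_block: The fixed aluminium block with the hole, 50 x 64 x 62 mm (62 along the bore); origin at the centre of its underside, z along the bore axis, outward; the hole's mouth lies 62 mm along z.

How it is judged:
By the outcome, as a careful person would: the job done as asked, in the order asked, and still so for the second after the job is handed in, with the robot touching nothing.
It also fails if it takes over 48 s, if anything falls off the work surface, if the arm or the gripper's body presses on something with over 40 N, if the wrist force passes 120 N, or if a joint passes its speed limit or range.

## Working session

There is one attempt and no reset: what is moved stays moved. The work goes in short steps, Python scripts to look and compute and a tool call to move; the robot and the scene stay as the last step left them, time stands still between calls to the robot, and variables do not carry over. Pictures are saved under pics/ and viewed, at most 13 in all, crops included, and the job is handed in when it is done.

Besides the shell and the picture viewer there is one more tool, called after "Emit:" as name(argument=value, ...) on one line, values as JSON. move_arm: Moves the arm, as the interface text tells. Its arguments: {"type":"object","properties":{"increments":{"type":"array","items":{"type":"array","items":{"type":"number"}}},"force":{"type":"number"}},"required":["increments"]}

```bash
ls; mkdir -p pics
python3 - <<'E'
from station import ctrl
import cv2,numpy as np
o=ctrl.get_obs();print({k:np.round(v,3).tolist() for k,v in o.items()})
ims=[]
for n in ["side","top"]:
    p=ctrl.camera(n);print(n,np.round(p["K"],1).tolist(),np.round(p["distortion"],3),np.round(p["pose"],3).tolist())
    for t in ["gauge","rod","bore_block","tape","paint_jar","cork_block"]:
        print(t,[(round(d["conf"],2),np.round(d["centre"]).tolist(),int(d["mask"].sum())) for d in ctrl.cut_out(t,p)[:2]])
    ims.append(p["color"])
cv2.imwrite("pics/a.png",cv2.resize(np.vstack(ims),(480,600)) if 0 else ims[0]);cv2.imwrite("pics/b.png",ims[1])
p=ctrl.camera("wrist");print(np.round(p["tool_from_camera"],3).tolist(),np.round(p["K"],1).tolist())
E
```

```text
pics
{'time_s': 0.0, 'qpos': [-1.353, 0.3, 1.522, -0.0, 1.321, -0.067], 'joint_vel': [0.001, -0.0, 0.002, 0.001, 0.001, -0.001], 'tau': [-0.003, -53.181, -35.273, 0.071, 0.024, -0.0], 'ee_pos': [0.154, -0.528, 0.205], 'eef_rot': [-3.14, -0.0, 0.285], 'force': [-0.202, -0.906, -0.405], 'moment': [-0.021, -0.048, 0.017], 'grip_force': 0.0, 'grip_width': 0.094}
side [[454.9, 0.0, 310.0], [0.0, 454.9, 193.1], [0.0, 0.0, 1.0]] [-0.047  0.     0.     0.     0.   ] [[-0.929, -0.217, 0.298, 0.151], [-0.369, 0.527, -0.766, 0.845], [0.009, -0.822, -0.57, 0.796], [0.0, 0.0, 0.0, 1.0]]
gauge [(0.45, [157.0, 352.0], 220)]
rod []
bore_block [(0.95, [205.0, 296.0], 453)]
tape [(0.67, [281.0, 237.0], 717)]
paint_jar [(0.57, [204.0, 324.0], 106), (0.44, [158.0, 353.0], 210)]
cork_block [(0.56, [172.0, 379.0], 219)]
top [[449.4, 0.0, 320.4], [0.0, 449.4, 199.4], [0.0, 0.0, 1.0]] [-0.005  0.     0.     0.     0.   ] [[-0.006, -0.986, 0.167, 0.34], [-1.0, 0.004, -0.014, -0.12], [0.013, -0.167, -0.986, 1.185], [0.0, 0.0, 0.0, 1.0]]
gauge [(0.87, [219.0, 400.0], 303)]
rod [(0.74, [251.0, 434.0], 308)]
bore_block [(0.97, [189.0, 293.0], 647)]
tape [(0.58, [168.0, 198.0], 484)]
paint_jar []
cork_block [(0.83, [248.0, 434.0], 326)]
[[-0.0, -0.971, -0.237, 0.067], [1.0, -0.0, -0.0, -0.001], [-0.0, -0.237, 0.971, -0.18], [0.0, 0.0, 0.0, 1.0]] [[314.0, 0.0, 321.1], [0.0, 314.0, 194.2], [0.0, 0.0, 1.0]]
```

View pics/a.png

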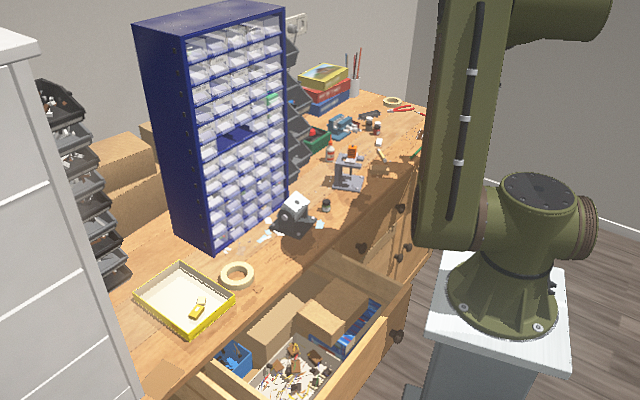

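View pics/b.png

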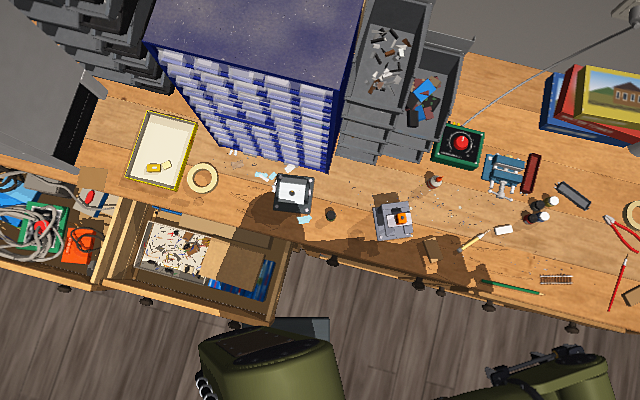

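```bash
cat > h.py <<'E'
from station import ctrl
import cv2,numpy as np
from scipy.spatial.transform import Rotation as R
def T_tool(o=None):
    o=o or ctrl.get_obs();T=np.eye(4);T[:3,:3]=R.from_euler('xyz',o["eef_rot"]).as_matrix();T[:3,3]=o["ee_pos"];return T
def shot(n):
    T=T_tool() if n=="wrist" else None
    p=ctrl.camera(n);p["P"]=T@p["tool_from_camera"] if n=="wrist" else np.array(p["pose"]);return p
def ray(p,uv):
    q=cv2.undistortPoints(np.array(uv,float).reshape(-1,1,2),p["K"],np.array(p["distortion"]))[:,0]
    d=np.c_[q,np.ones(len(q))]@p["P"][:3,:3].T
    return p["P"][:3,3],d
def onz(p,uv,z):
    c,d=ray(p,uv);return c+d*((z-c[2])/d[:,2])[:,None]
def proj(p,X):
    W=np.linalg.inv(p["P"]);r,_=cv2.Rodrigues(W[:3,:3])
    return cv2.projectPoints(np.array(X,float).reshape(-1,1,3),r,W[:3,3],p["K"],np.array(p["distortion"]))[0][:,0]
def show(n): 
    for k in n: pass
E
python3 - <<'E'
from h import *
p=shot("top")
for n,uv,z in [("fork",[393,220],.088),("grip",[400,218],.13),("face",[292,191],.083),("tape",[202,178],.01),("jar",[330,214],.03),("cork",[433,250],.018)]:
    print(n,onz(p,uv,z).round(3))
s=shot("side")
for n,uv,z in [("grip",[352,149],.13),("face",[296,200],.083)]: print(n,onz(s,uv,z).round(3))
b=np.kron(p["color"][150:270,250:450],np.ones((4,4,1),np.uint8));cv2.imwrite("pics/c.png",cv2.resize(p["color"][150:280,240:450],None,fx=3.5,fy=3.5,interpolation=cv2.INTER_CUBIC))
E
```

```text
fork [[ 0.474 -0.314  0.088]]
grip [[ 0.473 -0.323  0.13 ]]
face [[ 0.548 -0.065  0.083]]
tape [[0.598 0.179 0.01 ]]
jar [[ 0.497 -0.161  0.03 ]]
cork [[ 0.403 -0.428  0.018]]
grip [[ 0.469 -0.313  0.13 ]]
face [[ 0.547 -0.068  0.083]]
```

View pics/c.png

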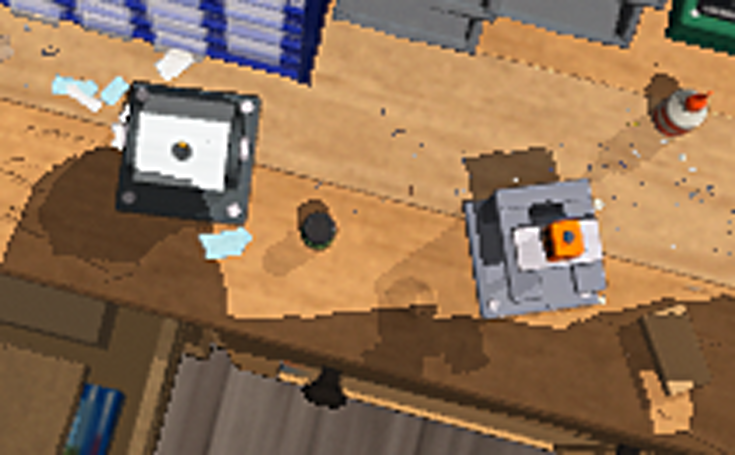

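Emit:
move_arm(increments=[[1,0.6,-0.19,-0.04,0,0,0],[1,0.6,-0.19,-0.04,0,0,0],[1,0.6,-0.19,-0.04,0,0,0],[1,0.6,-0.19,-0.04,0,0,0],[1,0.6,-0.19,-0.04,0,0,0],[1,0.6,-0.19,-0.04,0,0,0],[1,0.6,-0.19,-0.04,0,0,0],[1,0.6,-0.19,-0.04,0,0,0],[1,0.6,-0.19,-0.04,0,0,0],[1,0.6,-0.19,-0.04,0,0,0],[1,0.6,-0.19,-0.04,0,0,0],[1,0.6,-0.19,-0.04,0,0,0],[1,0,0,0,0,0,0.09],[1,0,0,0,0,0,0.09],[1,0,0,0,0,0,0]])

```text
time_s: 2.35
ee_pos: [0.4681, -0.3171, 0.2294]
eef_rot: [-3.142, 0.0, 0.104]
force: [1.7, -0.3, 0.9]
grip_width: 0.0942
grip_force: 0.0
```

Run:
```python
from h import *
o=ctrl.get_obs();print(o["ee_pos"].__repr__(),o["eef_rot"],o["time_s"])
p=shot("wrist")
for t in ["gauge","bore_block"]:
    for d in ctrl.cut_out(t,p)[:2]:
        print(t,d["conf"],d["centre"],d["mask"].sum())
cv2.imwrite("pics/d.png",p["color"])
hsv=cv2.cvtColor(p["color"],cv2.COLOR_BGR2HSV);m=cv2.inRange(hsv,(5,150,120),(20,255,255))
n,l,st,c=cv2.connectedComponentsWithStats(m);k=1+st[1:,4].argmax();print(st[k],c[k])
r=cv2.minAreaRect(np.argwhere(l==k)[:,::-1].astype(np.float32));bx=cv2.boxPoints(r);print(bx.round(1).tolist(),onz(p,bx,.132).round(4).tolist(),onz(p,r[0],.132))
import pickle;pickle.dump({k:p[k] for k in("color","K","distortion","P")},open("d.pkl","wb"))
```

```text
array([ 0.46812971, -0.31711584,  0.22938039]) [-3.14150034e+00  8.54980946e-05  1.03713667e-01] 2.35
gauge 0.86 [183.5, 331.1] 1881
bore_block 0.76 [72.3, 85.4] 4823
[321 172  23  32 539] [331.81447124 188.74211503]
[[320.20001220703125, 173.0], [341.6000061035156, 171.8000030517578], [343.5, 202.6999969482422], [322.0, 204.0]] [[0.4869, -0.3139, 0.132], [0.4901, -0.3328, 0.132], [0.4618, -0.3378, 0.132], [0.4586, -0.3185, 0.132]] [[ 0.47450804 -0.32571516  0.132     ]]
```

View pics/d.png

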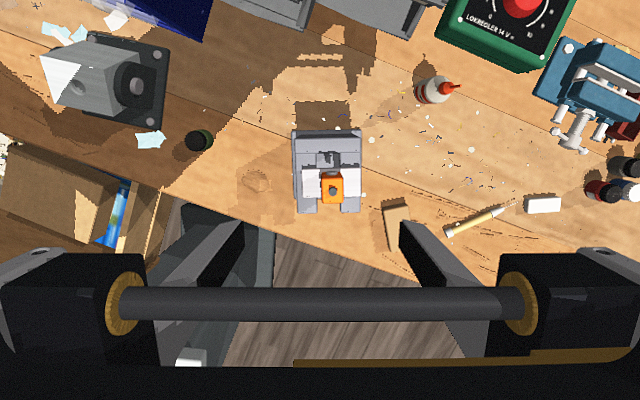

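Run:
```python
from h import *
import pickle;p=pickle.load(open("d.pkl","rb"))
c=p["color"][150:215,285:370];g=c.min(2)
L=[]
for r in range(12,52,3):
    w=np.where(g[r]>190)[0]
    print(r+150,(w[[0,-1]]+285).tolist() if len(w) else None,len(w))
for col in range(300,366,5):
    w=np.where(g[:,col-285]>190)[0]; print(col,(w[[0,-1]]+150).tolist() if len(w) else None,len(w))
cv2.imwrite("pics/e.png",cv2.resize(p["color"][120:220,280:380],None,fx=6,fy=6,interpolation=cv2.INTER_CUBIC))
```

```text
162 [317, 348] 6
165 [317, 332] 2
168 [350, 359] 10
171 [302, 360] 39
174 [292, 360] 37
177 [302, 360] 35
180 [302, 360] 36
183 [303, 360] 34
186 [303, 360] 34
189 [303, 360] 35
192 [303, 360] 35
195 [303, 365] 39
198 [351, 354] 3
201 [345, 358] 12
300 None 0
305 [164, 211] 30
310 [154, 212] 34
315 [169, 211] 36
320 [179, 196] 11
325 [163, 163] 1
330 None 0
335 None 0
340 [170, 171] 2
345 [150, 211] 43
350 [168, 211] 41
355 [161, 210] 38
360 [169, 195] 27
365 [193, 196] 4
```

View pics/e.png

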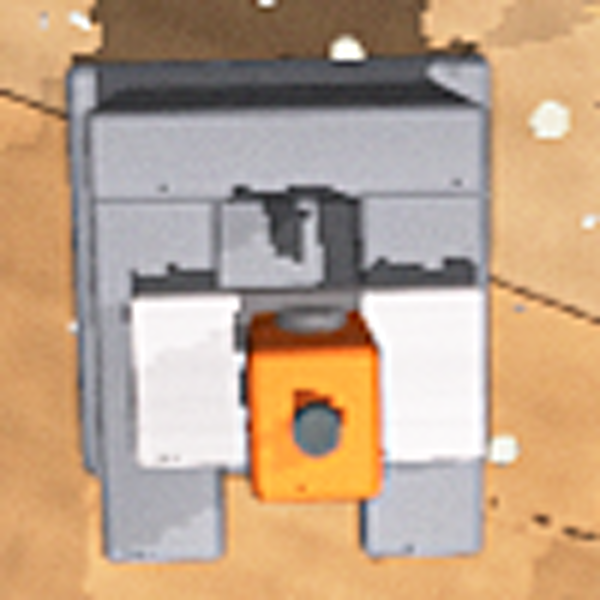

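Emit:
move_arm(increments=[[1,0.13,-0.54,-0.08,0,0,0],[1,0.13,-0.54,-0.08,0,0,0],[1,0.13,-0.54,-0.08,0,0,0],[1,0.13,-0.54,-0.08,0,0,0],[1,0.13,-0.54,-0.08,0,0,0],[1,0.13,-0.54,-0.08,0,0,0],[1,0.13,-0.54,-0.08,0,0,0],[1,0.13,-0.54,-0.08,0,0,0],[1,0,0,0,0,0,0]])

```text
time_s: 3.4
ee_pos: [0.4975, -0.0949, 0.2622]
eef_rot: [3.141, -0.001, 0.109]
force: [-0.3, 0.6, -0.0]
grip_width: 0.094
grip_force: 0.0
```

Run:
```python
from h import *
import pickle;p=pickle.load(open("d.pkl","rb"))
f=lambda l:(np.array(l)+.5)/6-.5+[280,120]
print("foot",onz(p,f([[132,292],[483,287],[487,460],[140,468]]),.096).round(4).tolist())
print("tines",onz(p,f([[105,558],[222,556],[365,554],[485,552]]),.088).round(4).tolist())
print("slot",onz(p,f([[222,480],[362,480]]),.088).round(4).tolist())
print("outer",onz(p,f([[92,112],[484,110],[95,197],[487,197],[220,197],[360,197]]),.088).round(4).tolist())
print("rodtop",onz(p,f([[317,430]]),.136),onz(p,f([[317,430]]),.142))
print("griptop",onz(p,f([[250,360],[381,350],[381,500],[255,500]]),.132).round(4).tolist())
p=shot("wrist");q=shot("top");s=shot("side");pickle.dump([{k:x[k] for k in("color","K","distortion","P")} for x in (p,q,s)],open("f.pkl","wb"))
print(ctrl.get_obs()["ee_pos"])
m=ctrl.cut_out("bore_block",p)[0];print(m["conf"],m["centre"])
r,c=map(int,m["centre"]);r0=max(0,min(r-50,300));c0=max(0,c-50);print(r0,c0)
cv2.imwrite("pics/f.png",cv2.resize(p["color"][r0:r0+100,c0:c0+100],None,fx=6,fy=6,interpolation=cv2.INTER_CUBIC))
```

```text
foot [[0.4836, -0.2953, 0.096], [0.4906, -0.3537, 0.096], [0.461, -0.3584, 0.096], [0.4534, -0.2993, 0.096]]
tines [[0.4342, -0.2944, 0.088], [0.4368, -0.315, 0.088], [0.4398, -0.3403, 0.088], [0.4423, -0.3615, 0.088]]
slot [[0.4507, -0.3136, 0.088], [0.4532, -0.3382, 0.088]]
outer [[0.5121, -0.2855, 0.088], [0.5193, -0.3511, 0.088], [0.4979, -0.2872, 0.088], [0.5048, -0.3535, 0.088], [0.5001, -0.3083, 0.088], [0.5026, -0.332, 0.088]]
rodtop [[ 0.47238309 -0.32635816  0.136     ]] [[ 0.47375758 -0.32599284  0.142     ]]
griptop [[0.4811, -0.3154, 0.132], [0.4847, -0.3348, 0.132], [0.4616, -0.3375, 0.132], [0.4596, -0.3184, 0.132]]
[ 0.49700135 -0.09754796  0.26136639]
0.86 [126.9, 299.9]
76 249
```

View pics/f.png

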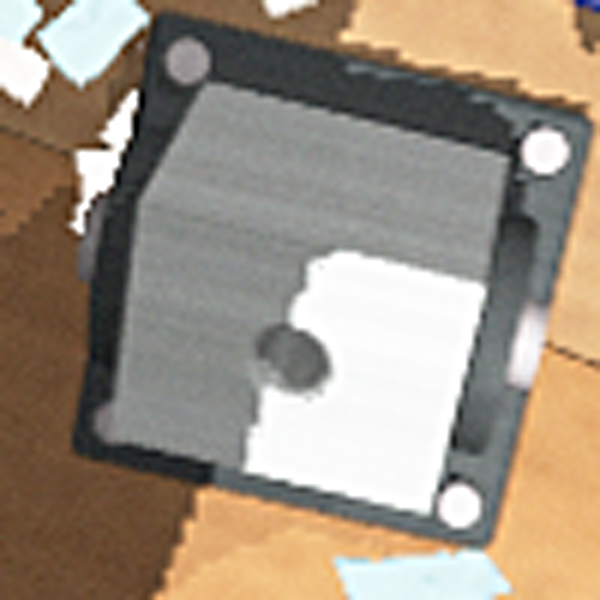

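Run:
```python
from h import *
import pickle;p,q,s=pickle.load(open("f.pkl","rb"))
from scipy.optimize import least_squares
uv=(np.array([[140,202],[487,283],[433,515],[113,440],[290,359]])+.5)/6-.5+[249,76]
a=np.radians(25)
def fr(v):
    Rb=R.from_euler('xyz',[0,-a,v[2]]).as_matrix();return Rb,np.array([v[0],v[1],.083+(v[3] if len(v)>3 else 0)])
L=np.array([[.025,.032,0],[.025,-.032,0],[-.025,-.032,0],[-.025,.032,0],[0,0,0]])
for v0 in ([.548,-.066,-.14],[.548,-.066,-.14,0]):
    r=least_squares(lambda v:(proj(p,L@fr(v)[0].T+fr(v)[1])-uv).ravel(),v0);print(r.x.round(4),r.fun.reshape(-1,2).round(2).tolist())
    if len(v0)==3:v=r.x
Rb,m=fr(v);print(Rb.round(4).tolist())
Q=proj(q,m)[0];S=proj(s,L@Rb.T+m);print(Q,S.round(1).tolist())
for n,x,X in (("top",q,m),("side",s,m)):
    pass
Rt=Rb@np.diag([1,-1,-1]);print("rpy",R.from_matrix(Rt).as_euler('xyz').round(4),"rv from down yaw .122",)
R0=R.from_euler('xyz',[np.pi,0,.122]).as_matrix();print(R.from_matrix(R0.T@Rt).as_rotvec().round(4))
for d in (.011+.058+.03,):
    print("pre TCP",m+Rb[:,2]*d)
T=T_tool();print(ctrl.get_obs()["ee_pos"],ctrl.get_obs()["eef_rot"]);print("to gauge hover",(T[:3,:3].T@(np.array([.472,-.3266,.2])-T[:3,3])/.05).round(3))
w=[x["color"] for x in (q,s)]
c=[cv2.resize(x["color"][int(u[1])-20:int(u[1])+20,int(u[0])-25:int(u[0])+25],None,fx=10,fy=7) for x,u in ((q,Q),(s,S[4]))]
for im,x,u in zip(c,(q,s),(Q,S[4])):
    for X in L:
        z=proj(x,Rb@X+m)[0]-u.astype(int)+[25,20];cv2.circle(im,(int(z[0]*10+5),int(z[1]*7+3)),3,(0,0,255),-1)
cv2.imwrite("pics/g.png",np.vstack(c))
```

```text
[ 0.5414 -0.0627 -0.1165] [[-0.09, 0.01], [0.05, 0.03], [-0.23, -0.64], [-0.14, -0.24], [0.4, 0.79]]
[ 0.5415 -0.0628 -0.1165  0.0011] [[-0.18, -0.07], [0.16, -0.01], [-0.16, -0.55], [-0.23, -0.19], [0.39, 0.8]]
[[0.9002, 0.1162, -0.4198], [-0.1053, 0.9932, 0.0491], [0.4226, -0.0, 0.9063]]
[291.24355073 193.72227081] [[283.6, 202.1], [295.7, 190.1], [310.3, 201.1], [298.7, 213.5], [297.2, 201.6]]
rpy [ 3.1416 -0.4363 -0.1165] rv from down yaw .122
[-0.052   0.4342  0.2347]
pre TCP [ 0.49983681 -0.05783932  0.17272447]
[ 0.49695865 -0.09780049  0.26130419] [3.14152487e+00 2.20205942e-04 1.04860598e-01]
to gauge hover [-0.975  4.499  1.227]
```

View pics/g.png

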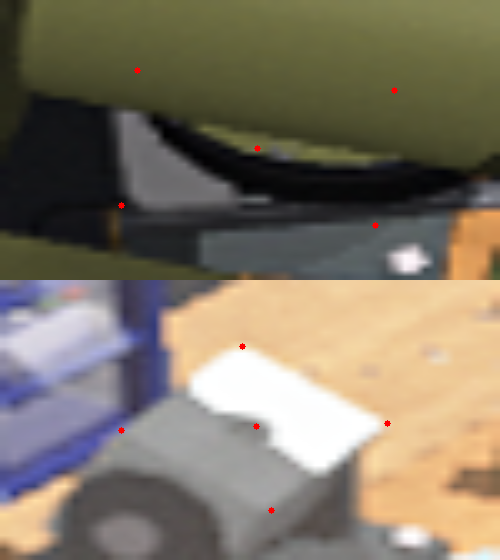

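Emit:
move_arm(increments=[[1,-0.108,0.5,0.13,0,0,0],[1,-0.108,0.5,0.13,0,0,0],[1,-0.108,0.5,0.13,0,0,0],[1,-0.108,0.5,0.13,0,0,0],[1,-0.108,0.5,0.13,0,0,0],[1,-0.108,0.5,0.13,0,0,0],[1,-0.108,0.5,0.13,0,0,0],[1,-0.108,0.5,0.13,0,0,0],[1,-0.108,0.5,0.13,0,0,0],[1,0,0,0,0,0,-0.017],[1,0,0,0,0,0,0],[1,0,0,0,0,0,0]])

```text
time_s: 4.8
ee_pos: [0.4723, -0.3256, 0.2032]
eef_rot: [3.142, -0.0, 0.122]
force: [0.2, -0.7, -0.5]
grip_width: 0.094
grip_force: 0.0
```

```bash
cat >> h.py <<'E'
def to(X,rpy,n=1):
    o=ctrl.get_obs();T=T_tool(o);d=T[:3,:3].T@(np.array(X)-T[:3,3])/.05
    rv=R.from_matrix(T[:3,:3].T@R.from_euler('xyz',rpy).as_matrix()).as_rotvec()
    print("t",round(o["time_s"],2),"pos",o["ee_pos"].round(4),"rpy",o["eef_rot"].round(4),"F",np.round(o["force"],1),"M",np.round(o["moment"],2),"w",round(o["grip_width"],4),"gf",round(o["grip_force"],1));print("need",(d/n).round(4),(rv/n).round(4))
E
python3 - <<'E'
from h import *
to([.472,-.3266,.1],[np.pi,0,.122])
E
```

```text
t 4.8 pos [ 0.4723 -0.3256  0.2032] rpy [ 3.1416e+00 -2.0000e-04  1.2180e-01] F [ 0.2 -0.7 -0.5] M [ 0.07 -0.02  0.05] w 0.094 gf 0.0
need [-0.0088  0.0199  2.0634] [ 0.     -0.0002 -0.0002]
```

Emit:
move_arm(increments=[[1,0,0.02,0.42,0,0,0],[1,0,0,0.42,0,0,0],[1,0,0,0.42,0,0,0],[0.7,0,0,0.42,0,0,0],[0.6,0,0,0.38,0,0,0],[0.4,0,0,0,0,0,0],[0,0,0,0,0,0,0],[0,0,0,0,0,0,0],[0,0,0,0,0,0,0],[0,0,0,0,0,0,0],[0,0,0,0,0,0,0]], force=35)

```text
time_s: 5.9
ee_pos: [0.4725, -0.327, 0.1003]
eef_rot: [3.141, -0.0, 0.122]
force: [-0.4, -0.3, 0.4]
grip_width: 0.0333
grip_force: 0.0
```

Run:
```python
from h import *
to([.472,-.3266,.1],[np.pi,0,.122])
p=shot("wrist");cv2.imwrite("pics/h.png",cv2.resize(p["color"][140:290,240:400],None,fx=3,fy=3))
```

```text
t 5.9 pos [ 0.4725 -0.327   0.1003] rpy [ 3.1412e+00 -4.0000e-04  1.2170e-01] F [-0.4 -0.3  0.4] M [ 0.01 -0.02  0.02] w 0.0333 gf 0.0
need [-0.0098 -0.0085  0.0068] [ 0.0004 -0.0004 -0.0003]
```

Emit:
move_arm(increments=[[0,0,0,0,0,0,0],[0,0,0,0,0,0,0],[0,0,0,0,0,0,0],[0,0,0,0,0,0,0],[0,0,0,0,0,0,0]])

```text
time_s: 6.45
ee_pos: [0.4724, -0.3269, 0.1]
eef_rot: [3.142, -0.0, 0.122]
force: [-0.7, -0.3, 1.5]
grip_width: 0.0197
grip_force: 35.0
```

Run:
```python
from h import *
to([.472,-.3266,.1],[np.pi,0,.122])
```

```text
t 6.45 pos [ 0.4724 -0.3269  0.1   ] rpy [ 3.1416 -0.      0.1218] F [-0.7 -0.3  1.5] M [ 0.08  0.12 -0.01] w 0.0197 gf 35.0
need [-0.0079 -0.0067  0.    ] [ 0.     -0.     -0.0002]
```

Emit:
move_arm(increments=[[0,0,0,-0.2,0,0,0],[0,0,0,-0.4,0,0,0],[0,0,0,-0.5,0,0,0],[0,0,0,-0.5,0,0,0],[0,0,0,-0.4,0,0,0],[0,0.086,-0.485,0,0,0,0],[0,0.086,-0.485,0,0,0,0],[0,0.086,-0.485,0,0,0,0],[0,0.086,-0.485,0,0,0,0],[0,0.086,-0.485,0,0,0,0],[0,0.086,-0.485,0,0,0,0],[0,0.086,-0.485,0,0,0,0],[0,0.086,-0.485,0,0,0,0],[0,0.086,-0.485,0,0,0,0],[0,0.086,-0.485,0,0,0,0],[0,0.086,-0.485,0,0,0,0],[0,0,0,0,-0.013,0.1086,0.0587],[0,0,0,0,-0.013,0.1086,0.0587],[0,0,0,0,-0.013,0.1086,0.0587],[0,0,0,0,-0.013,0.1086,0.0587]])

```text
time_s: 8.45
ee_pos: [0.4869, -0.0564, 0.2008]
eef_rot: [-3.141, -0.442, -0.12]
force: [-0.3, 0.3, -1.8]
grip_width: 0.0199
grip_force: 35.0
```

Emit:
move_arm(increments=[[0,0,0,0,0,0,0],[0,0,0,0,0,0,0],[0,0,0,0,0,0,0]])

```text
time_s: 8.75
ee_pos: [0.4875, -0.0565, 0.2005]
eef_rot: [3.141, -0.435, -0.116]
force: [-0.1, -0.1, -2.0]
grip_width: 0.0201
grip_force: 35.0
```

Run:
```python
from h import *
a=np.radians(25);Rb=R.from_euler('xyz',[0,-a,-.1165]).as_matrix();m=np.array([.5417,-.0626,.083])
to(m+Rb[:,2]*.09,[np.pi,-a,-.1165])
p=shot("side")
X=np.array([m,m+Rb[:,1]*.032-Rb[:,0]*.025,m-Rb[:,1]*.032-Rb[:,0]*.025,m-Rb[:,1]*.032+Rb[:,0]*.025,m+Rb[:,1]*.032+Rb[:,0]*.025])
T=T_tool();tip=T[:3,3]+T[:3,2]*.07
u=proj(p,m)[0].astype(int);im=cv2.resize(p["color"][u[1]-50:u[1]+25,u[0]-45:u[0]+45],None,fx=8,fy=8,interpolation=cv2.INTER_CUBIC)
for x in list(X)+[tip]:
    z=(proj(p,x)[0]-u+[45,50]+.5)*8;cv2.circle(im,tuple(z.astype(int).tolist()),3,(0,0,255),-1)
cv2.imwrite("pics/i.png",im)
```

```text
t 8.75 pos [ 0.4875 -0.0565  0.2005] rpy [ 3.1413 -0.4351 -0.1155] F [-0.1 -0.1 -2. ] M [ 0.07  0.32 -0.02] w 0.0201 gf 35.0
need [-0.0041 -0.0042  0.7904] [-0.0001  0.0013  0.0009]
```

View pics/i.png

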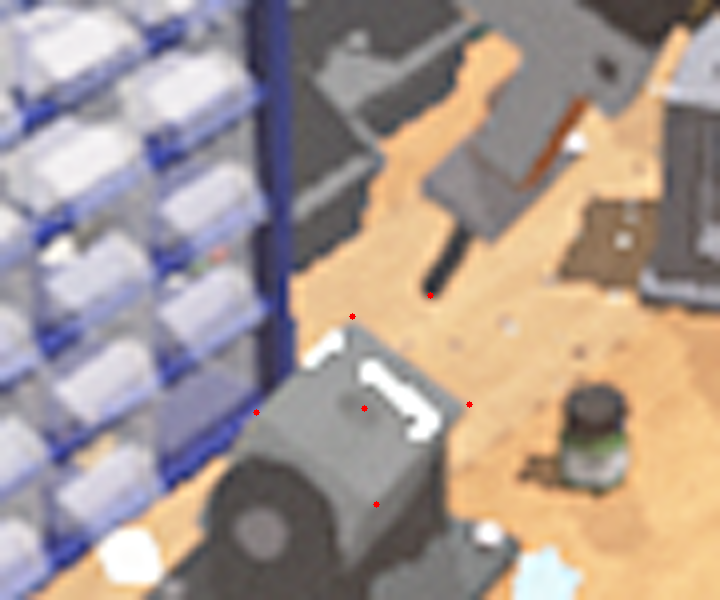

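Emit:
move_arm(increments=[[0,-0.004,-0.004,0.2,0,0.0013,0.001],[0,0,0,0.3,0,0,0],[0,0,0,0.3,0,0,0],[0,0,0,0.2,0,0,0],[0,0,0,0.1,0,0,0],[0,0,0,0.1,0,0,0],[0,0,0,0.1,0,0,0],[0,0,0,0.1,0,0,0],[0,0,0,0,0,0,0]])

```text
time_s: 9.7
ee_pos: [0.5163, -0.0596, 0.136]
eef_rot: [-3.141, -0.437, -0.118]
force: [0.3, 0.1, -1.6]
grip_width: 0.02
grip_force: 35.0
```

```bash
cat >> h.py <<'E'
a=np.radians(25);Rb=R.from_euler('xyz',[0,-a,-.1165]).as_matrix();m=np.array([.5417,-.0626,.083])
def ins(d=.012):
    to(m+Rb[:,2]*d,[np.pi,-a,-.1165]);print("F bore axes",(Rb.T@np.array(ctrl.get_obs()["force"])).round(2))
E
python3 -c "
from h import *
ins(.062)"
```

```text
t 9.7 pos [ 0.5163 -0.0596  0.136 ] rpy [-3.141  -0.4372 -0.1179] F [ 0.3  0.1 -1.6] M [ 0.07  0.29 -0.  ] w 0.02 gf 35.0
need [ 0.0165  0.0008 -0.0628] [ 0.     -0.0008 -0.0013]
F bore axes [-0.41  0.16 -1.59]
```

Emit:
move_arm(increments=[[0,0.016,0,0.08,0,0,0],[0,0,0,0.08,0,0,0],[0,0,0,0.08,0,0,0],[0,0,0,0.06,0,0,0],[0,0,0,0.06,0,0,0],[0,0,0,0.06,0,0,0],[0,0,0,0,0,0,0]])

```text
time_s: 10.4
ee_pos: [0.5258, -0.0607, 0.1174]
eef_rot: [-3.141, -0.437, -0.118]
force: [-0.2, 0.2, -1.8]
grip_width: 0.0198
grip_force: 35.0
```

```bash
python3 -c "
from h import *
ins(.012)"
```

```text
t 10.4 pos [ 0.5258 -0.0607  0.1174] rpy [-3.141  -0.4372 -0.1179] F [-0.2  0.2 -1.8] M [ 0.05  0.36 -0.02] w 0.0198 gf 35.0
need [-0.0007  0.0013  0.518 ] [-0.     -0.0009 -0.0013]
F bore axes [-1.    0.21 -1.53]
```

Emit:
move_arm(increments=[[0,0,0,0.05,0,0,0],[0,0,0,0.05,0,0,0],[0,0,0,0.05,0,0,0],[0,0,0,0.05,0,0,0],[0,0,0,0,0,0,0]])

```text
time_s: 10.9
ee_pos: [0.5302, -0.0612, 0.1087]
eef_rot: [-3.141, -0.438, -0.118]
force: [-0.9, -0.3, 0.0]
grip_width: 0.0193
grip_force: 35.0
```

```bash
python3 -c "
from h import *
ins(.012)"
```

```text
t 10.9 pos [ 0.5302 -0.0612  0.1087] rpy [-3.1411 -0.4379 -0.1179] F [-0.9 -0.3  0. ] M [0.02 0.37 0.03] w 0.0193 gf 35.0
need [-0.007   0.0007  0.3232] [ 0.0001 -0.0016 -0.0012]
F bore axes [-0.75 -0.37  0.35]
```

Emit:
move_arm(increments=[[0,0,0,0.04,0,0,0],[0,0,0,0.04,0,0,0],[0,0,0,0.04,0,0,0],[0,0,0,0.04,0,0,0]])

```text
time_s: 11.3
ee_pos: [0.5336, -0.0616, 0.1016]
eef_rot: [-3.141, -0.438, -0.118]
force: [-4.1, 0.5, 5.6]
grip_width: 0.0201
grip_force: 35.0
```

```bash
python3 -c "
from h import *
ins(.012)"
```

```text
t 11.3 pos [ 0.5336 -0.0616  0.1016] rpy [-3.1411 -0.4382 -0.1179] F [-4.1  0.5  5.6] M [0.1  0.66 0.01] w 0.0201 gf 35.0
need [-0.0088  0.0005  0.1664] [ 0.0001 -0.0018 -0.0013]
F bore axes [-1.4  -0.02  6.8 ]
```

Emit:
move_arm(increments=[[0,0,0,0.04,0,-0.0015,-0.001],[0,0,0,0.04,0,0,0],[0,0,0,0.04,0,0,0],[0,0,0,0.02,0,0,0],[0,0,0,0,0,0,0]])

```text
time_s: 11.8
ee_pos: [0.5365, -0.0619, 0.0952]
eef_rot: [-3.142, -0.437, -0.117]
force: [-3.0, -0.6, 2.2]
grip_width: 0.0197
grip_force: 35.0
```

```bash
python3 -c "
from h import *
ins(.012)"
```

```text
t 11.8 pos [ 0.5365 -0.0619  0.0952] rpy [-3.1415 -0.4366 -0.1168] F [-3.  -0.6  2.2] M [0.02 0.37 0.03] w 0.0197 gf 35.0
need [-0.0081  0.0009  0.0249] [ 0.0001 -0.0003 -0.0003]
F bore axes [-1.69 -0.95  3.25]
```

Emit:
move_arm(increments=[[0,0,0,0.01,0,0,0],[0,0,0,0.01,0,0,0]])

```text
time_s: 12.0
ee_pos: [0.5369, -0.062, 0.0944]
eef_rot: [-3.142, -0.437, -0.117]
force: [-3.9, 0.3, 5.8]
grip_width: 0.0199
grip_force: 35.0
```

Emit:
move_arm(increments=[[0,0,0,0.01,0,0,0]])

```text
time_s: 12.1
ee_pos: [0.5371, -0.062, 0.094]
eef_rot: [-3.142, -0.437, -0.117]
force: [-3.8, 0.7, 3.8]
grip_width: 0.0196
grip_force: 35.0
```

```bash
python3 -c "
from h import *
ins(.012)"
```

```text
t 12.1 pos [ 0.5371 -0.062   0.094 ] rpy [-3.1415 -0.4367 -0.1168] F [-3.8  0.7  3.8] M [0.08 0.54 0.01] w 0.0196 gf 35.0
need [-0.009   0.0009 -0.0023] [ 0.0001 -0.0004 -0.0003]
F bore axes [-1.87  0.22  5.07]
```

Emit:
move_arm(increments=[[0,0,0,0.01,0,0,0]])

```text
time_s: 12.2
ee_pos: [0.5373, -0.062, 0.0938]
eef_rot: [-3.142, -0.437, -0.117]
force: [-15.9, 2.9, 20.0]
grip_width: 0.0192
grip_force: 35.0
```

Emit:
move_arm(increments=[[0,0,0,0.01,0,0,0]])

```text
time_s: 12.3
ee_pos: [0.5373, -0.062, 0.0938]
eef_rot: [-3.142, -0.437, -0.117]
force: [-21.6, 3.7, 27.0]
grip_width: 0.0195
grip_force: 35.0
```

Emit:
move_arm(increments=[[0,0,0,0.01,0,0,0]])

```text
time_s: 12.4
ee_pos: [0.5374, -0.062, 0.0937]
eef_rot: [3.141, -0.437, -0.116]
force: [-31.9, 3.6, 36.8]
grip_width: 0.0199
grip_force: 35.0
```

Emit:
move_arm(increments=[[0,-0.005,0,-0.02,0,0,0]])

```text
time_s: 12.5
ee_pos: [0.5371, -0.062, 0.0938]
eef_rot: [3.142, -0.437, -0.117]
force: [0.1, 0.1, -1.7]
grip_width: 0.0197
grip_force: 35.0
```

```bash
python3 -c "
from h import *
ins(.012);o=ctrl.get_obs()
T=T_tool();print('moment tool',(T[:3,:3].T@np.array(o['moment'])).round(2))
p=shot('side');u=proj(p,m)[0].astype(int)
cv2.imwrite('pics/j.png',cv2.resize(p['color'][u[1]-40:u[1]+25,u[0]-40:u[0]+40],None,fx=9,fy=9,interpolation=cv2.INTER_CUBIC))"
```

```text
t 12.5 pos [ 0.5371 -0.062   0.0938] rpy [ 3.1416 -0.4371 -0.1166] F [ 0.1  0.1 -1.7] M [ 0.05  0.3  -0.02] w 0.0197 gf 35.0
need [-0.0064  0.0011 -0.0045] [ 0.0001 -0.0008 -0.0001]
F bore axes [-0.62  0.12 -1.55]
moment tool [ 0.   -0.3   0.03]
```

View pics/j.png

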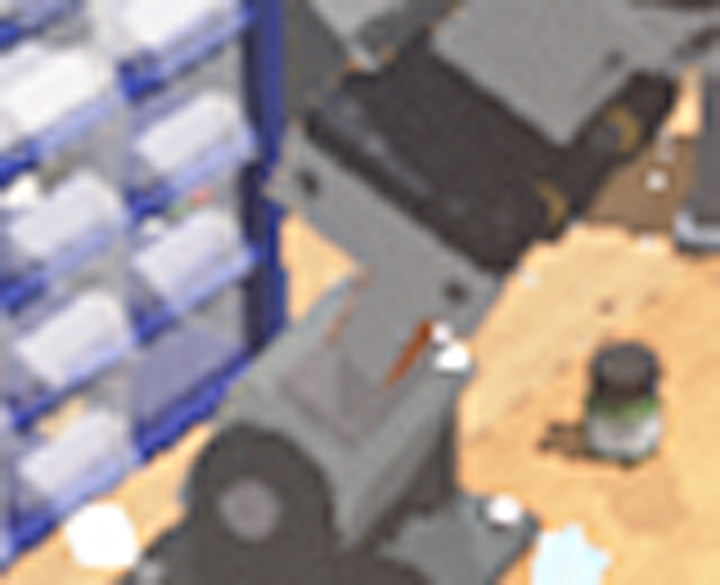

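Emit:
move_arm(increments=[[0,0,0,0.005,0,-0.0005,0]])

```text
time_s: 12.65
ee_pos: [0.5371, -0.0619, 0.0937]
eef_rot: [-3.142, -0.436, -0.117]
force: [-18.5, 2.6, 20.1]
grip_width: 0.0196
grip_force: 35.0
```

Emit:
move_arm(increments=[[0,0,0,0.003,0,0,0]])

```text
time_s: 12.75
ee_pos: [0.5371, -0.062, 0.0936]
eef_rot: [-3.142, -0.436, -0.117]
force: [-19.5, 3.3, 22.5]
grip_width: 0.0198
grip_force: 35.0
```

Emit:
move_arm(increments=[[0,0,0,-0.004,0,0,0],[0,0,0,0,0,0,0]])

```text
time_s: 12.95
ee_pos: [0.5371, -0.062, 0.0937]
eef_rot: [-3.142, -0.436, -0.117]
force: [-12.6, 2.4, 15.5]
grip_width: 0.0197
grip_force: 35.0
```

Good: about 19 N axial. Hold over a second.

Emit:
move_arm(increments=[[0,0,0,0,0,0,0],[0,0,0,0,0,0,0],[0,0,0,0,0,0,0],[0,0,0,0,0,0,0],[0,0,0,0,0,0,0],[0,0,0,0,0,0,0],[0,0,0,0,0,0,0],[0,0,0,0,0,0,0],[0,0,0,0,0,0,0],[0,0,0,0,0,0,0],[0,0,0,0,0,0,0],[0,0,0,0,0,0,0],[0,0,0,0,0,0,0]])

```text
time_s: 14.25
ee_pos: [0.5371, -0.062, 0.0937]
eef_rot: [-3.142, -0.436, -0.117]
force: [-13.1, 2.9, 16.1]
grip_width: 0.0196
grip_force: 35.0
```

```bash
python3 -c "
from h import *
ins(.012)"
```

```text
t 14.25 pos [ 0.5371 -0.062   0.0937] rpy [-3.1415 -0.4364 -0.1167] F [-13.1   2.9  16.1] M [0.16 1.17 0.03] w 0.0196 gf 35.0
need [-0.0069  0.0017 -0.0072] [ 0.     -0.0001 -0.0002]
F bore axes [-5.25  1.38 20.22]
```

Emit:
move_arm(increments=[[0,0,0,-0.1,0,0,0],[0,0,0,-0.2,0,0,0],[0,0,0,-0.25,0,0,0],[0,0,0,-0.25,0,0,0],[0,0,0,-0.25,0,0,0],[0,0,0,-0.3,0,0,0],[0,0,0,-0.4,0,0,0],[0,0,0,-0.4,0,0,0],[0,0,0,-0.05,0.013,-0.1086,-0.0587],[0,0,0,0,0.013,-0.1086,-0.0587],[0,0,0,0,0.013,-0.1086,-0.0587],[0,0,0,0,0.013,-0.1086,-0.0587],[0,0,0,0,0,0,0],[0,0,0,0,0,0,0]])

```text
time_s: 15.65
ee_pos: [0.4909, -0.0565, 0.1925]
eef_rot: [-3.142, -0.001, 0.121]
force: [-0.6, -0.6, -2.4]
grip_width: 0.0198
grip_force: 35.0
```

```bash
python3 -c "
from h import *
to([.470,-.324,.2],[np.pi,0,.12])"
```

```text
t 15.65 pos [ 0.4909 -0.0565  0.1925] rpy [-3.1415e+00 -1.2000e-03  1.2050e-01] F [-0.6 -0.6 -2.4] M [ 0.01  0.01 -0.03] w 0.0198 gf 35.0
need [-1.0577  5.2611 -0.152 ] [-0.0001 -0.0012  0.0005]
```

Emit:
move_arm(increments=[[0,-0.05,0.2,-0.02,0,0,0],[0,-0.09,0.46,-0.02,0,-0.0012,0],[0,-0.09,0.46,-0.02,0,0,0],[0,-0.09,0.46,-0.02,0,0,0],[0,-0.09,0.46,-0.02,0,0,0],[0,-0.09,0.46,-0.02,0,0,0],[0,-0.09,0.46,-0.02,0,0,0],[0,-0.09,0.46,-0.01,0,0,0],[0,-0.09,0.46,0,0,0,0],[0,-0.09,0.46,0,0,0,0],[0,-0.09,0.46,0,0,0,0],[0,-0.09,0.46,0,0,0,0],[0,-0.02,0,0,0,0,0],[0,0,0,0,0,0,0],[0,0,0,0,0,0,0]])

```text
time_s: 17.15
ee_pos: [0.4701, -0.3236, 0.2006]
eef_rot: [3.141, 0.001, 0.122]
force: [-0.3, -0.3, -2.1]
grip_width: 0.0201
grip_force: 35.0
```

Run:
```python
from h import *
to([.470,-.324,.1],[np.pi,0,.12])
p=shot("side");T=T_tool();X=[T[:3,3]+T[:3,2]*.012,T[:3,3]+T[:3,2]*(.012+.041),[.470,-.324,.088]]
u=proj(p,X[0])[0].astype(int);im=cv2.resize(p["color"][u[1]-30:u[1]+50,u[0]-40:u[0]+40],None,fx=7,fy=7,interpolation=cv2.INTER_CUBIC)
for x in X:
    z=(proj(p,x)[0]-u+[40,30]+.5)*7;cv2.circle(im,tuple(z.astype(int).tolist()),3,(0,0,255),-1)
cv2.imwrite("pics/k.png",im)
```

```text
t 17.15 pos [ 0.4701 -0.3236  0.2006] rpy [3.1414e+00 1.2000e-03 1.2170e-01] F [-0.3 -0.3 -2.1] M [-0.02  0.    0.02] w 0.0201 gf 35.0
need [0.     0.0077 2.0127] [0.0002 0.0012 0.0017]
```

View pics/k.png

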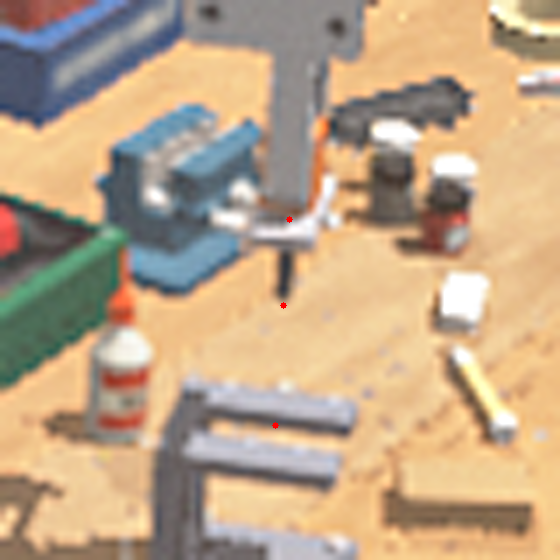

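Emit:
move_arm(increments=[[0,0,0.007,0.2,0,0.0012,0.0015],[0,0,0,0.4,0,0,0],[0,0,0,0.4,0,0,0],[0,0,0,0.4,0,0,0],[0,0,0,0.3,0,0,0],[0,0,0,0.2,0,0,0],[0,0,0,0.05,0,0,0],[0,0,0,0,0,0,0]])

```text
time_s: 18.0
ee_pos: [0.4704, -0.3243, 0.1028]
eef_rot: [-3.141, 0.001, 0.12]
force: [0.7, 1.0, -1.7]
grip_width: 0.0199
grip_force: 35.0
```

Emit:
move_arm(increments=[[0,0,0,0.02,0,0,0],[0,0,0,0.02,0,0,0]])

```text
time_s: 18.2
ee_pos: [0.4705, -0.3246, 0.1014]
eef_rot: [3.141, -0.0, 0.12]
force: [0.4, 0.5, -1.6]
grip_width: 0.0196
grip_force: 35.0
```

Run:
```python
from h import *
to([.470,-.324,.1],[np.pi,0,.12])
```

```text
t 18.2 pos [ 0.4705 -0.3246  0.1014] rpy [ 3.1409e+00 -2.0000e-04  1.2030e-01] F [ 0.4  0.5 -1.6] M [ 0.02  0.08 -0.02] w 0.0196 gf 35.0
need [-0.0094 -0.0138  0.029 ] [ 0.0007 -0.0002  0.0003]
```

Emit:
move_arm(increments=[[0,-0.009,-0.013,0.01,0,0,0],[0,0,0,0.01,0,0,0]])

```text
time_s: 18.4
ee_pos: [0.4698, -0.3239, 0.1]
eef_rot: [3.141, 0.0, 0.12]
force: [-0.7, -1.4, 0.1]
grip_width: 0.0195
grip_force: 35.0
```

Emit:
move_arm(increments=[[0,0,0,0.006,0,0,0],[0,0,0,0,0,0,0]])

```text
time_s: 18.6
ee_pos: [0.4698, -0.3239, 0.0999]
eef_rot: [3.142, 0.0, 0.12]
force: [-1.4, 1.3, 3.5]
grip_width: 0.0197
grip_force: 35.0
```

Emit:
move_arm(increments=[[0,0,0,0.006,0,0,0],[0,0,0,0,0,0,0]])

```text
time_s: 18.8
ee_pos: [0.4698, -0.3239, 0.0999]
eef_rot: [3.141, 0.0, 0.12]
force: [-2.6, 1.4, 7.0]
grip_width: 0.0199
grip_force: 35.0
```

Emit:
move_arm(increments=[[0.6,0,0,0,0,0,0],[0.6,0,0,0,0,0,0],[0.6,0,0,0,0,0,0],[0.6,0,0,0,0,0,0],[0.6,0,0,0,0,0,0],[0.6,0,0,0,0,0,0],[0.6,0,0,-0.2,0,0,0],[0.6,0,0,-0.4,0,0,0],[0.6,0,0,-0.6,0,0,0],[0.6,0,0,-0.6,0,0,0],[0.6,0,0,-0.6,0,0,0],[0.6,0,0,0,0,0,0],[0.6,0,0,0,0,0,0],[0.6,0,0,0,0,0,0]])

```text
time_s: 20.2
ee_pos: [0.4695, -0.3236, 0.2183]
eef_rot: [-3.14, 0.002, 0.12]
force: [-0.2, 0.0, -0.0]
grip_width: 0.0564
grip_force: 0.0
```

Run:
```python
from h import *
to([.470,-.324,.1],[np.pi,0,.12])
p=shot("wrist");s=shot("side")
u=proj(p,[.47,-.324,.1])[0].astype(int);v=proj(s,[.47,-.324,.08])[0].astype(int)
a=cv2.resize(p["color"][u[1]-45:u[1]+45,u[0]-45:u[0]+45],(390,390),interpolation=cv2.INTER_CUBIC)
b=cv2.resize(s["color"][v[1]-30:v[1]+30,v[0]-30:v[0]+30],(390,390),interpolation=cv2.INTER_CUBIC)
cv2.imwrite("pics/l.png",np.hstack([a,b]))
```

```text
t 20.2 pos [ 0.4695 -0.3236  0.2183] rpy [-3.1403e+00  1.8000e-03  1.2030e-01] F [-0.2  0.  -0. ] M [0.02 0.01 0.  ] w 0.0564 gf 0.0
need [0.0139 0.0122 2.3662] [-0.0013  0.0018  0.0003]
```

View pics/l.png

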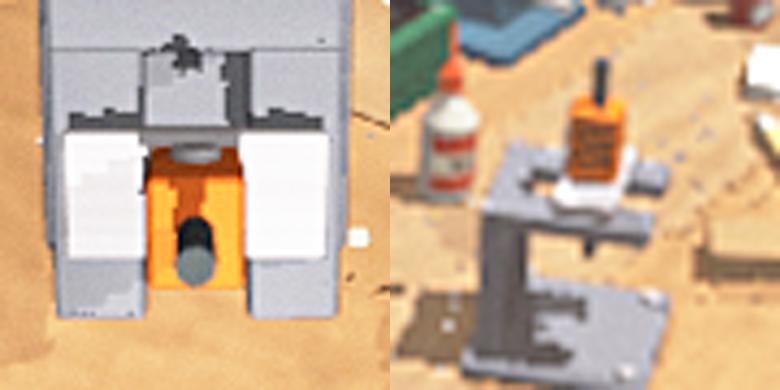

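The gauge sits centred and upright, with its foot flat across both tines (left view about 65–325 × 130–258). The rod stands up through the grip, as set by the hole. The robot is clear of everything.

```bash
python3 -c "
from station import ctrl
print(ctrl.hand_in())"
```

```text
the job is handed in; nothing more can be done
None
```

The job is handed in at about 20 s: the rod bottomed in the bore, the foot was held flush on the block's face at about 20 N for over a second (a brief press reached roughly 45 N before I backed off), and the gauge hangs upright and centred on the fork with the stop where the hole set it; the tape, jar and cork were not touched.

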